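# Refit the idler wheel and hold the belt tensioner back

### The arm

A 6-joint arm with a two-finger parallel gripper is mounted at the origin on the work surface. World frame = base frame: x ahead of the robot, y to its left, z up, the work surface at z = 0. Lengths are in mm, angles in rad, forces in N, time in s.
With the tool pointing down it reaches from about 325 to 900 mm from the base axis. Payload 6.1 kg.
Tool frame: the origin (TCP) lies midway between the tips of the shut fingers; the grasp point (between the pads) lies 19 mm behind it; z points along the fingers, y is the line along which they close (so a half turn about z gives the same grasp; the last joint's range is limited). The gripper opens to 85 mm and grips with 20 to 120 N. Pads are 22 mm wide; open, the fingers measure 114 mm over their backs; the gripper's body (76 mm by 85 mm) begins 54 mm behind the grasp point. The pads swing forward as they close: fully open they stand 13 mm farther back than shut.
Start: joints at [1.033, 0.22, 1.526, -0, 1.395, -0.126], TCP at [250.16, 572.744, 231.3] pointing down, gripper open.
Joint ranges: [-2.98, 2.98], [-0.91, 2.08], [0.09, 2.57], [-1.24, 4.39], [0.2, 2.65], [-2.68, 2.68]. Speed limits (rad/s): [2.57, 2.57, 3.01, 3.14, 3.14, 3.14].

### API

Orientations are given as a rotation vector (axis times angle).
In Python, from cell import robot gives the robot as it stands.
- The arm moves only by the tool step_arm, never from a script. Its argument "plan" is a list of rows, each a list of 7 numbers: the shift along the world's x, y, z in cm, then the turn, a rotation vector about the world's x, y, z in rad, then the closure, from -1 (fully open) to 1 (shut). In form: [[dx, dy, dz, rx, ry, rz, grip], ...]. A call has exactly 8 rows; each row is the pose to reach, as a shift and turn from the pose commanded when the call began; what a row does not reach only later rows make up. A row lasts 1/12 s, in which the tool goes at most 41.7 mm and 7.16 degrees, less where a joint would pass 70% of its speed; a pose out of reach is approached as far as the arm can. A call with a gripper value outside its range is refused whole. The fingers move at their own pace and stop on an object; "newtons" is the grip in N (left out, the last holds). Time passes only in rows, so rows that repeat a pose let the fingers close, or fill a call up. It gives the time, the measured TCP pose, the force, the opening and the grip force at its end, in the units of the state.
- robot.state(): the state, without advancing time (a new reading comes with each control period).
- robot.camera(name): name is "side" or "top"; returns a dict with "frame" (420x560x3 uint8, red, green, blue), "K" (3x3 intrinsics, pixels), "rvec" (rotation vector, rad) and "tvec" (3), from world to camera coordinates, as OpenCV has them. Camera axes: x right, y down, z forward; pixel columns grow to the right and rows downward; lengths in mm; the calibration is good to about 2 mm. A picture is of the moment at which its call begins. There is no depth.
- robot.sign_off(): hands the job in; it is judged then, once.
Trained networks look in a picture, given as the dict that the camera call returned (one of the last four; its "shot" number tells which), for a name from the list of things; names that differ only in an ending like _2 or _b are one class to them, and where a whole thing is asked for, a point or a joint stands for the part that bears it (a point fixed in the world has none). Each returns a list of dicts, best first, with "score" (0 to 1); they miss things now and then, are a little off and sometimes report something else, mostly with a low value. They report only what shows in the picture. A call takes as long as a camera call. They do not tell look-alikes from the thing itself.
- robot.find_in(label, picture): "pixel" ([row, column] in pixels, amid what is visible of it).
- robot.silhouettes(label, picture): "mask" (420x560 bool, what is visible of it) and "pixel" ([row, column] in pixels, amid what is visible of it).
- robot.tip_of(label, picture): "pixel" ([row, column] in pixels: a listed point, or the origin of a listed thing).
The state is a dict: "t": time; "joint_positions": joint angles; "joint_velocities": joint speeds; "tau": joint torques, N m; "tcp_pos": TCP position; "tool_rot": TCP orientation; "contact_force": force on the tool from outside, world axes, zero at the start; "wrist_torque": the same for the moment, N m; "finger_gap": opening from 0.0 (shut) to 1.0 (fully open); "gripper_force": force on a finger pad.
Only numpy, scipy, OpenCV 4.12 (cv2) and the standard library are available. Lean on these libraries where they do the work, as an engineer would, in place of code of your own. Each camera call takes 0.05 s, during which the arm holds its last target. There are 200 camera calls.

### The job

The carver's belt sharpener is to get a new belt. Fit the orange idler wheel over the brass spindle on the tensioner arm so that it sits fully down, and let go of it. Then, by the red post at the arm's end, swing the sprung arm back past its ratchet click to its stop, towards the black drive wheel, and finish while still holding it there; leave the other things on the bench where they are.

Things in the scene. Friction and masses are not known exactly. Their poses are not given: they have to be found in the camera images.
- idler_mid (a point): Centre (half-way up) of the loose idler wheel: an orange plastic ring standing flat on the bench, 50 mm outer diameter, 36 mm high, through-hole 16 mm in diameter along its z axis, 120 g. It is alike both ways up.
- idler: The same orange idler wheel; origin at the centre of its underside, z along its hole (18 mm below idler_mid).
- spindle_seat (a point): On the axis of the brass spindle of the tensioner arm, at the top of the 40 mm steel flange on which the wheel rests (wheel centre then 18 mm above), 53 mm above the bench. Spindle 12 mm thick, rising 42 mm from here, last 7 mm tapered. The arm below is 34 mm wide, its top 3 mm lower, 25 mm above the green bed. x points along the arm to the pivot (110 mm off; post 90 mm the other way), z up.
- grip_post: The upright red plastic post at the free end of the tensioner arm, 18 mm in diameter, 55 mm tall; origin at the centre of its foot, 50 mm above the bench (its top is 105 mm above the bench); z up. It is a sleeve that also turns freely about its own axis. The fitted wheel and spindle stay below 96 mm.
- pivot (a point): On the vertical axis of the tensioner arm, 50 mm above the bench, 200 mm from the red post's axis. Fixed to the machine: x, y along its bed (y towards the drive wheel), z up. The bed is a green plate, 270 mm (x) by 330 mm (y); all on it but the red post is under 96 mm high. The drive wheel is black, 80 mm across, its axis at x -60, y 160 mm from here.
- tensioner (a joint): Swing of the tensioner arm, rad: 0 at rest; grows as it is pushed towards the black drive wheel (clockwise from above) to a hard stop at 0.50. Push at the post: about 5 N at 0, 10 N at the stop, some 2 N extra just before the ratchet clicks at about 0.3. Let go after that, it springs back to about 0.30, where the brass pawl catches it: it stays at its stop only while held.
- steel_wheel: Bystander: a bare metal wheel, 60 mm in diameter, 16 mm high; origin under its centre.
- wax_tin: Bystander: a blue tin, 56 mm in diameter, 45 mm high; origin under its centre.
- mallet: Bystander: a turned wooden carver's mallet standing on its head, 92 mm across, 245 mm high; origin under its centre.
- horse: Bystander: a carved wooden horse on a 70 x 120 mm block, about 165 mm high; origin under its centre.
- offcut: Bystander: a flat wooden offcut, 50 x 160 x 22 mm, lying flat; origin under its centre.
- gouge: Bystander: a gouge lying flat, wooden handle along its -x and steel blade along its +x, 232 mm long, 22 mm thick; origin at the handle's front end, on the bench.
There are look-alikes about, which are no part of the job. Of the things that look like the idler, take the one that is farthest to the robot's left at the start.

How it is judged (in metres and radians):
On the way, in this order (a step that is already met when the one before it is completed fails the run):
1. the idler wheel sits fully down on the spindle and has been let go (horizontal distance between idler_mid and spindle_seat below 0.005 m and z of idler_mid in the frame of spindle_seat between 0.012 and 0.022 m and angle between idler_mid's own z axis and vertical below 0.12 rad and contact force between the fingers and idler below 0.2 N), for 0.3 s.
2. the tensioner arm is pushed by its red post past the ratchet click, near its stop (value of joint tensioner above 0.42 rad and contact force between the fingers and grip_post above 2 N and horizontal distance between idler_mid and spindle_seat below 0.005 m and z of idler_mid in the frame of spindle_seat between 0.012 and 0.022 m and angle between idler_mid's own z axis and vertical below 0.12 rad), for 0.3 s.
At the end, for the whole second after the job is handed in: Fingers still press the red post with over 2 N and keep the tensioner still beyond 0.42 rad (stop at 0.50, pawl alone 0.30); the idler sits untouched on the spindle, within 5 mm of its axis, at most 4 mm above and 6 mm below its seated height, tilted under 0.12 rad (all of step 2 and contact force between the fingers and idler below 0.2 N and velocity of joint tensioner between -0.1 and 0.1 rad/s); the arm keeps its last pose, push and grip.
It fails at once if another thing on the bench is moved more than 30 mm (distance of any of steel_wheel, wax_tin, mallet, horse, offcut, gouge from where it was at the start of the episode above 0.03 m).
It fails at once if another thing on the bench is tipped over (angle between any of steel_wheel, wax_tin, mallet, horse, offcut, gouge's own z axis and vertical above 0.35 rad).
It also fails if it takes over 48 s, if anything falls off the work surface, if the arm or the gripper's body presses on something with over 40 N, if the wrist force passes 120 N, or if a joint passes its speed limit or range.

## Working session

There is one attempt and no reset: what is moved stays moved. The work goes in short steps, Python scripts to look and compute and a tool call to move; the robot and the scene stay as the last step left them, time stands still between calls to the robot, and variables do not carry over. Pictures are saved under pics/ and viewed, at most 10 in all, crops included, and the job is handed in when it is done.

Besides the shell and the picture viewer there is one more tool, called after ">>>" as name(argument=value, ...) on one line, values as JSON. step_arm: Moves the arm, as the interface text tells. Its arguments: {"type":"object","properties":{"plan":{"type":"array"},"newtons":{"type":"number"}},"required":["plan"]}

```bash
mkdir -p pics; ls; cat > h.py <<'E'
import numpy as np, cv2
from cell import robot
def cam(n):
    return robot.camera(n)
def ray(c,px,z):
    R=cv2.Rodrigues(np.array(c["rvec"],float))[0]; t=np.array(c["tvec"],float).ravel()
    d=R.T@np.linalg.solve(np.array(c["K"]),[px[1],px[0],1.]); o=-R.T@t
    return o+d*(z-o[2])/d[2]
def save(c,name,crop=None,s=1):
    f=c["frame"][:,:,::-1]
    if crop: f=f[crop[0]:crop[1],crop[2]:crop[3]]
    cv2.imwrite("pics/"+name,cv2.resize(f,None,fx=s,fy=s,interpolation=cv2.INTER_CUBIC))
E
python3 - <<'E'
from h import *
cs={n:cam(n) for n in("top","side")}
for n,c in cs.items():
    print(n,c["shot"]); 
    R=cv2.Rodrigues(np.array(c["rvec"],float))[0]; print("campos",(-R.T@np.array(c["tvec"]).ravel()).round())
    for l,z in(("idler_mid",18),("spindle_seat",53),("grip_post",50),("pivot",50)):
        for d in robot.tip_of(l,c): print(l,np.round(d["pixel"],1),round(d["score"],2),ray(c,d["pixel"],z).round(1))
f=np.hstack([cs["top"]["frame"],cs["side"]["frame"]])
save(cs["top"],"top1.png",s=1.4);save(cs["side"],"side1.png",s=1.4)
E
```

```text
pics
top 1
campos [ 380.  -12. 1076.]
idler_mid [197.5 193. ] 0.66 [585.5 227.4  18. ]
idler_mid [210.5 222.9] 0.62 [547.7 143.3  18. ]
idler_mid [177.3 229.5] 0.59 [642.4 126.   18. ]
idler_mid [172.6 433.4] 0.23 [ 649.8 -451.9   18. ]
spindle_seat [212.3 345.1] 0.85 [ 533.6 -190.5   53. ]
grip_post [197.  194.3] 0.58 [580.6 216.7  50. ]
grip_post [239.3 353.8] 0.45 [ 460.9 -211.3   50. ]
pivot [168.9 335.2] 0.96 [ 655.1 -168.7   50. ]
side 2
campos [ -0. 951. 848.]
idler_mid [242.8 238.6] 0.64 [630.6 133.5  18. ]
idler_mid [268.8 229.3] 0.61 [588.4 235.6  18. ]
spindle_seat [324.6 161.6] 0.68 [583.6 490.6  53. ]
```

View pics/top1.png

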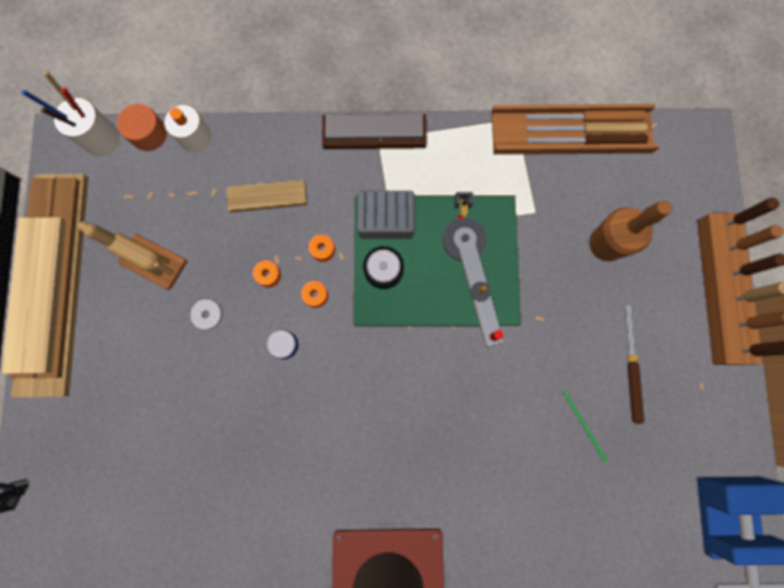

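View pics/side1.png

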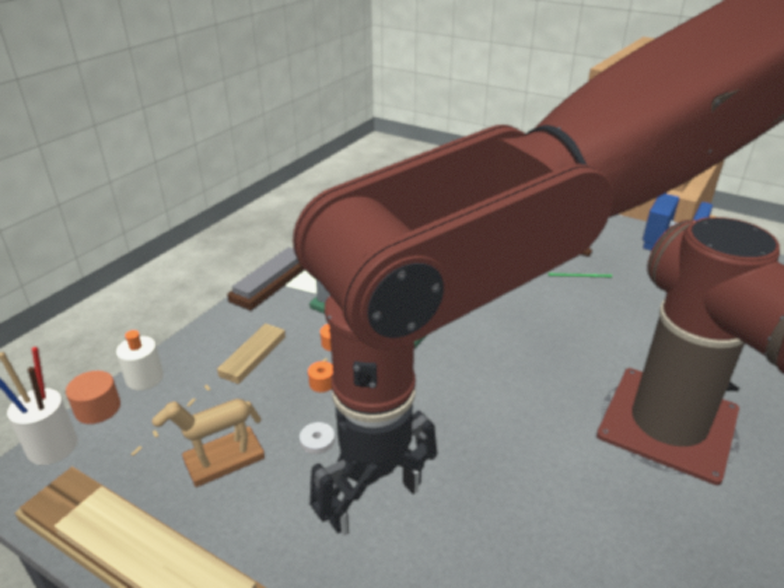

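The top view shows three orange rings: leftmost at about (195,189) px in (row,col), the others at (209,224) and (176,229). The glue cap at (82,126) and the terracotta cup at (90,100) could also be mistaken for it. The leftmost ring fits the description. The side view is mostly blocked by the arm. Next I'll segment colours for accuracy and check a crop.

```bash
python3 - <<'E'
from h import *
c=cam("top"); f=c["frame"]; hsv=cv2.cvtColor(f,cv2.COLOR_RGB2HSV)
def blobs(m,name,z,mn=6):
    n,_,st,ce=cv2.connectedComponentsWithStats(m.astype(np.uint8))
    for i in range(1,n):
        if st[i,4]>=mn: print(name,st[i,:5],ce[i].round(1),ray(c,ce[i][::-1],z).round(1))
H,S,V=[hsv[...,i].astype(int) for i in range(3)]
roi=np.zeros(H.shape,bool); roi[130:260,150:400]=1
blobs(roi&(H>6)&(H<16)&(S>180)&(V>150),"orange",30)
blobs(roi&((H<5)|(H>174))&(S>170)&(V>100),"red@100",100,3)
for l,z in(("spindle_seat",53),("pivot",50),("grip_post",50),("idler",0)):
    for d in robot.tip_of(l,c)[:3]: print(l,np.round(d["pixel"],1),round(d["score"],2),ray(c,d["pixel"],z).round(1))
save(c,"crop1.png",(150,260,165,375),3.5)
E
```

```text
orange [221 168  18  17 203] [229.3 176.2] [642.5 125.   30. ]
orange [182 187  17  17 209] [189.9 194.8] [590.9 233.6  30. ]
orange [216 202  18  17 213] [224.3 209.7] [548.1 137.9  30. ]
red@100 [327 154   3   2   4] [328.  154.5] [ 681.  -143.4  100. ]
red@100 [351 236   8   6  32] [354.8 238.9] [ 457.9 -204.2  100. ]
spindle_seat [199.2 194.6] 0.65 [574. 215.  53.]
spindle_seat [210.  344.1] 0.57 [ 539.8 -188.1   53. ]
spindle_seat [224.4 148.8] 0.47 [506.9 335.4  53. ]
pivot [169.7 332.9] 0.87 [ 652.9 -162.2   50. ]
pivot [173.2 433.8] 0.72 [ 639.9 -439.6   50. ]
grip_post [240. 353.] 0.61 [ 459.1 -209.1   50. ]
grip_post [256.  453.2] 0.45 [ 413.6 -473.1   50. ]
grip_post [208.7 344. ] 0.44 [ 543.9 -188.5   50. ]
idler [176.7 229.8] 0.82 [648.7 127.5   0. ]
idler [200.3 193.1] 0.61 [580.9 231.    0. ]
idler [212.6 226.4] 0.59 [544.5 136.    0. ]
```

View pics/crop1.png

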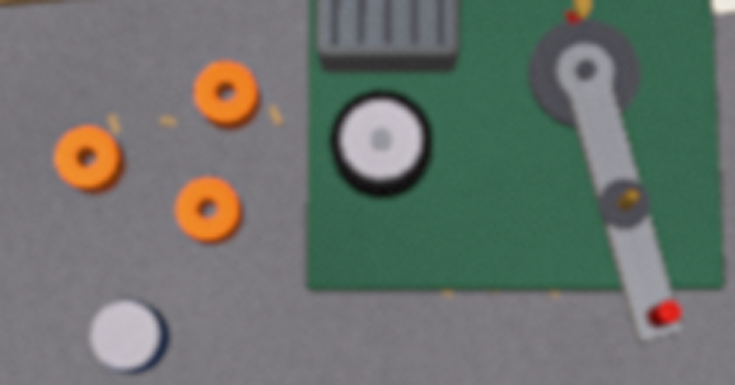

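Crop confirms: target ring's hole at crop (87,156) → px (194.6,189.9). The spindle flange is at crop (624,203) and the red post top at (670,311).

```bash
python3 - <<'E'
from h import *
c=cam("top")
P=lambda u,v:[150+v/3.5-.36,165+u/3.5-.36]
for n,p,z in(("hole",P(87,156),36),("flange",P(624,203),53),("tip",P(629,197),93),("hub",P(585,69),55),("hub",P(585,69),80),("postfoot",P(655,314),60),("posttop",P(671,311),105),("drive",P(381,139),80),("bedBL",P(307,289),25),("bedBR",P(723,289),25)): print(n,ray(c,p,z).round(1))
s=robot.state();print({k:np.round(s[k],3) for k in("t","tcp_pos","tool_rot","contact_force","finger_gap")}); print(cv2.Rodrigues(np.array(s["tool_rot"]))[0].round(3))
E
```

```text
hole [591.3 233.2  36. ]
flange [ 546.3 -185.2   53. ]
tip [ 544.3 -182.3   93. ]
hub [ 652.6 -158.5   55. ]
hub [ 645.9 -154.9   80. ]
postfoot [ 460.1 -204.1   60. ]
posttop [ 458.6 -207.2  105. ]
drive [593.    1.3  80. ]
bedBL [485.5  60.9  25. ]
bedBR [ 481.8 -264.8   25. ]
{'t': np.float64(0.8), 'tcp_pos': array([250.162, 572.754, 231.329]), 'tool_rot': array([0.642, 3.075, 0.   ]), 'contact_force': array([ 0.634,  0.375, -0.281]), 'finger_gap': np.float64(0.999)}
[[-0.916  0.4    0.   ]
 [ 0.4    0.916  0.   ]
 [-0.     0.    -1.   ]]
```

>>> step_arm(plan=[[3, -3, -1, 0, 0, -0.12, -1], [6, -6, -2, 0, 0, -0.24, -1], [9, -9, -3, 0, 0, -0.36, -1], [12, -12, -4, 0, 0, -0.48, -1], [15, -15, -5, 0, 0, -0.6, -1], [18, -18, -6, 0, 0, -0.72, -1], [21, -21, -7, 0, 0, -0.84, -1], [24, -24, -8, 0, 0, -0.96, -1]])

```text
t: 1.47
tcp_pos: [480.8, 341.8, 154.7]
tool_rot: [1.997, 2.425, 0.001]
contact_force: [0.6, 0.4, -0.1]
finger_gap: 1.005
gripper_force: 0.0
```

>>> step_arm(plan=[[3, -3, 0, 0, 0, -0.1, -1], [6, -6, 0, 0, 0, -0.19, -1], [9, -9, -1, 0, 0, -0.19, -1], [10, -10, -2, 0, 0, -0.19, -1], [10, -10, -3, 0, 0, -0.19, -1], [10, -10, -4, 0, 0, -0.19, -1], [10, -10, -4.5, 0, 0, -0.19, -1], [10, -10, -4.5, 0, 0, -0.19, -1]])

```text
t: 2.13
tcp_pos: [577.4, 244.0, 107.7]
tool_rot: [-2.208, -2.231, 0.005]
contact_force: [-0.3, 0.2, -0.3]
finger_gap: 0.998
gripper_force: 0.0
```

```bash
python3 - <<'E'
from h import *
s=robot.state();print({k:np.round(s[k],3) for k in("t","tcp_pos","tool_rot","joint_positions","contact_force")}); print(cv2.Rodrigues(np.array(s["tool_rot"]))[0].round(3)[:,1])
c=cam("side");save(c,"side2.png",s=1.4)
for l,z in(("idler",0),("spindle_seat",53),("pivot",50),("grip_post",50)):
    for d in robot.tip_of(l,c)[:4]: print(l,np.round(d["pixel"],1),round(d["score"],2),ray(c,d["pixel"],z).round(1))
f=c["frame"];hsv=cv2.cvtColor(f,cv2.COLOR_RGB2HSV).astype(int);H,S,V=hsv[...,0],hsv[...,1],hsv[...,2]
m=(H>6)&(H<16)&(S>180)&(V>110)
n,_,st,ce=cv2.connectedComponentsWithStats(m.astype(np.uint8))
for i in range(1,n):
    if st[i,4]>40: print(st[i],ce[i].round(1),ray(c,ce[i][::-1],22).round(1))
E
```

```text
{'t': np.float64(2.133), 'tcp_pos': array([577.41 , 244.04 , 107.743]), 'tool_rot': array([-2.208, -2.231,  0.005]), 'joint_positions': array([0.274, 0.339, 1.623, 0.   , 1.183, 0.263]), 'contact_force': array([-0.323,  0.169, -0.289])}
[ 1.     0.01  -0.004]
idler [260.1 260.5] 0.77 [548.3 146.8   0. ]
idler [272.1 231.2] 0.64 [589.1 228.1   0. ]
idler [245.7 236.2] 0.59 [642.5 130.2  -0. ]
spindle_seat [189.8 316.9] 0.96 [ 545.2 -181.3   53. ]
pivot [174.9 389.8] 0.73 [ 379.3 -396.6   50. ]
pivot [180.2 284.6] 0.58 [ 666.4 -183.    50. ]
grip_post [196.9 343.9] 0.54 [ 455.5 -192.5   50. ]
```

View pics/side2.png

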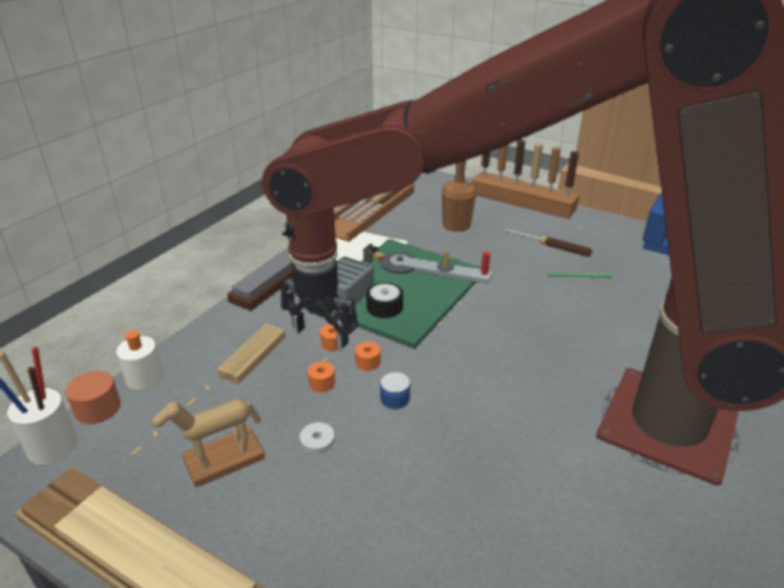

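The side view shows the three rings at roughly (264,230), (254,263) and (241,237) px; the target agrees with the top view. The spindle agrees too, at (545,-182). I'll descend over the ring.

>>> step_arm(plan=[[0, 0, 0, 0, 0, 0, -1], [0, 0, -1, 0, 0, 0, -1], [0, 0, -3, 0, 0, 0, -1], [0, 0, -4, 0, 0, 0, -1], [0, 0, -4, 0, 0, 0, -1], [0, 0, -4, 0, 0, 0, -1], [0, 0, -4, 0, 0, 0, -1], [0, 0, -4, 0, 0, 0, -1]], newtons=40)

```text
t: 3.05
tcp_pos: [580.3, 243.5, 70.8]
tool_rot: [2.211, 2.231, 0.002]
contact_force: [0.8, -0.3, -0.7]
finger_gap: 0.999
gripper_force: 0.0
```

```bash
python3 - <<'E'
from h import *
c=cam("side"); print(ray(c,[264.3-.3,229.7-.3],36)); save(c,"side3.png",(200,300,170,310),5)
s=robot.state();print(s["tcp_pos"])
E
```

```text
[586.46338799 235.88295658  36.        ]
[580.35635418 243.54752423  70.91225384]
```

View pics/side3.png

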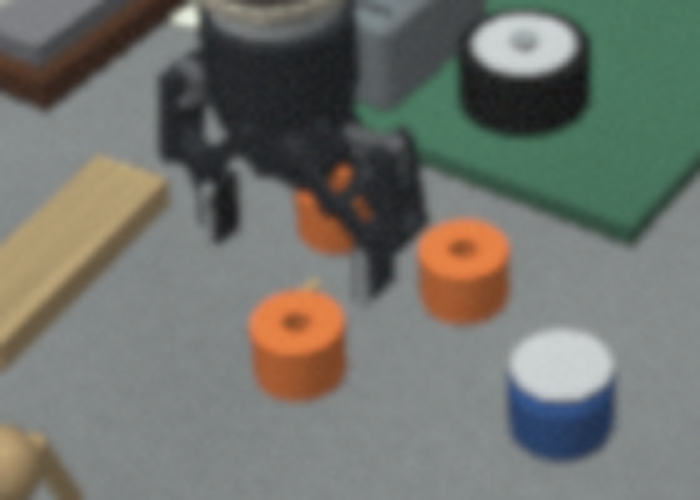

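Crop shows the leftmost ring (hole at crop (296,321) → px (264,229)) just under the gripper; average position (589.5,234.5).

>>> step_arm(plan=[[0.9, -0.9, 0, 0, 0, 0, -1], [0.9, -0.9, 0, 0, 0, 0, -1], [0.9, -0.9, -2, 0, 0, 0, -1], [0.9, -0.9, -4, 0, 0, 0, -1], [0.9, -0.9, -5.8, 0, 0, 0, -1], [0.9, -0.9, -5.8, 0, 0, 0, -1], [0.9, -0.9, -5.8, 0, 0, 0, -1], [0.9, -0.9, -5.8, 0, 0, 0, -1]])

```text
t: 3.77
tcp_pos: [589.5, 234.3, 12.9]
tool_rot: [2.211, 2.231, 0.002]
contact_force: [1.2, 0.6, 0.1]
finger_gap: 0.999
gripper_force: 0.0
```

>>> step_arm(plan=[[0, 0, 0, 0, 0, 0, 1], [0, 0, 0, 0, 0, 0, 1], [0, 0, 0, 0, 0, 0, 1], [0, 0, 0, 0, 0, 0, 1], [0, 0, 0, 0, 0, 0, 1], [0, 0, 0, 0, 0, 0, 1], [0, 0, 0, 0, 0, 0, 1], [0, 0, 0, 0, 0, 0, 1]])

```text
t: 4.43
tcp_pos: [589.6, 234.6, 13.6]
tool_rot: [2.21, 2.231, 0.003]
contact_force: [-0.8, -0.5, 4.6]
finger_gap: 0.573
gripper_force: 41.1
```

>>> step_arm(plan=[[0, 0, 3, 0, 0, 0, 1], [0, 0, 7, 0, 0, 0, 1], [0, 0, 11, 0, 0, 0, 1], [0, 0, 13, 0, 0, 0, 1], [0, -3, 13, 0, 0, 0, 1], [0, -6, 13, 0, 0, 0, 1], [-1, -9, 13, 0, 0, 0, 1], [-1, -12, 13, 0, 0, 0, 1]])

```text
t: 5.1
tcp_pos: [577.2, 113.5, 142.0]
tool_rot: [-2.21, -2.232, 0.001]
contact_force: [0.4, -0.2, -1.7]
finger_gap: 0.572
gripper_force: 42.0
```

>>> step_arm(plan=[[-0.5, -4, 0, 0, 0, 0, 1], [-1, -8, 0, 0, 0, 0, 1], [-1.5, -12, 0, 0, 0, 0, 1], [-2, -16, 0, 0, 0, 0, 1], [-2.5, -20, 0, 0, 0, 0, 1], [-3, -23, 0, 0, 0, 0, 1], [-3, -26, 0, 0, 0, 0, 1], [-3, -26, 0, 0, 0, 0, 1]])

```text
t: 5.77
tcp_pos: [548.3, -151.0, 142.5]
tool_rot: [2.214, 2.225, -0.002]
contact_force: [-0.1, -0.4, -1.6]
finger_gap: 0.571
gripper_force: 42.0
```

```bash
python3 - <<'E'
from h import *
s=robot.state();print(s["t"],np.round(s["tcp_pos"],1),s["finger_gap"],np.round(s["contact_force"],1))
for n in("side","top"):
    c=cam(n); save(c,n+"4.png",*(((120,240,250,390),5) if n=="side" else ((140,260,280,420),5)))
    for l in("idler_mid","spindle_seat"):
        for d in robot.tip_of(l,c)[:4]: print(n,l,np.round(d["pixel"],1),round(d["score"],2),ray(c,d["pixel"],53).round(1))
E
```

```text
5.7667 [ 548.3 -151.   142.5] 0.5710648526759394 [-0.1 -0.4 -1.6]
side idler_mid [253.6 257.4] 0.75 [535.2 179.4  53. ]
side idler_mid [167.4 313. ] 0.6 [ 623.2 -302.6   53. ]
side idler_mid [161.2 327.5] 0.53 [ 599.9 -368.2   53. ]
side idler_mid [240.4 239. ] 0.51 [609.1 158.9  53. ]
side spindle_seat [188.8 316.4] 0.81 [ 549.4 -185.8   53. ]
top idler_mid [176.9 229.5] 0.66 [634.9 121.5  53. ]
top idler_mid [211.2 224.9] 0.63 [540.2 132.8  53. ]
top spindle_seat [209.3 344.8] 0.9 [ 541.7 -190.1   53. ]
```

View pics/side4.png

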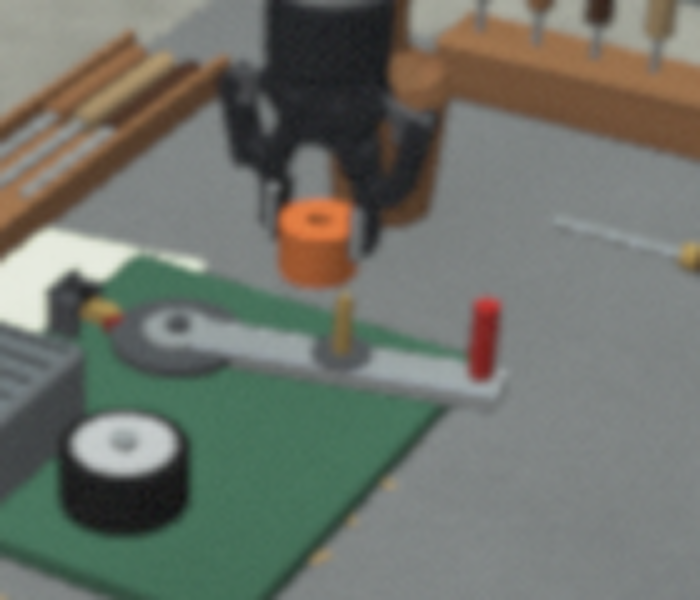

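Side crop: ring held, hole at crop (319,218), spindle tip at (345,296), flange centre at (342,354), red post at (484,300)–(482,378).

```bash
python3 - <<'E'
from h import *
c=cam("side"); P=lambda u,v:[120+v/5-.4,250+u/5-.4]
for n,p,z in(("ringtop",P(319,218),165),("tip",P(345,296),95),("flange",P(342,354),53),("post top",P(487,304),105),("postfoot",P(482,376),50)): print(n,ray(c,p,z).round(1))
print(robot.state()["tcp_pos"])
E
```

```text
ringtop [ 546.2 -149.2  165. ]
tip [ 541.5 -181.6   95. ]
flange [ 540.6 -179.9   53. ]
post top [ 454.8 -203.4  105. ]
postfoot [ 454.9 -206.9   50. ]
[ 548.66730954 -144.29286593  141.75825699]
```

View pics/top4.png

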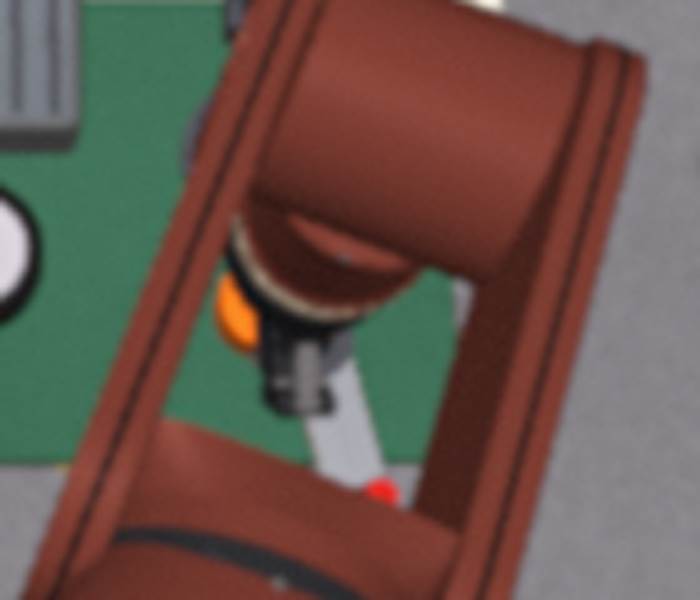

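Top crop: mostly hidden by the arm; the red post shows at (380,492). Removing the camera bias common to the ring and spindle, the target TCP is about (543.7,-182.3).

>>> step_arm(plan=[[-0.5, -2, 0, 0, 0, 0, 1], [-0.5, -3.8, 0, 0, 0, 0, 1], [-0.5, -3.8, -1, 0, 0, 0, 1], [-0.5, -3.8, -2, 0, 0, 0, 1], [-0.5, -3.8, -2.7, 0, 0, 0, 1], [-0.5, -3.8, -2.7, 0, 0, 0, 1], [-0.5, -3.8, -2.7, 0, 0, 0, 1], [-0.5, -3.8, -2.7, 0, 0, 0, 1]])

```text
t: 6.78
tcp_pos: [543.7, -183.0, 114.7]
tool_rot: [-2.21, -2.232, -0.0]
contact_force: [-0.2, -0.3, -1.0]
finger_gap: 0.573
gripper_force: 42.0
```

```bash
python3 - <<'E'
from h import *
s=robot.state();print(s["t"],np.round(s["tcp_pos"],1),s["tool_rot"],np.round(s["contact_force"],1))
c=cam("side"); save(c,"side5.png",(140,220,270,370),7)
E
```

```text
6.7833 [ 543.7 -183.   114.7] [-2.21020623e+00 -2.23211966e+00 -2.34227132e-05] [-0.2 -0.3 -1. ]
```

View pics/side5.png

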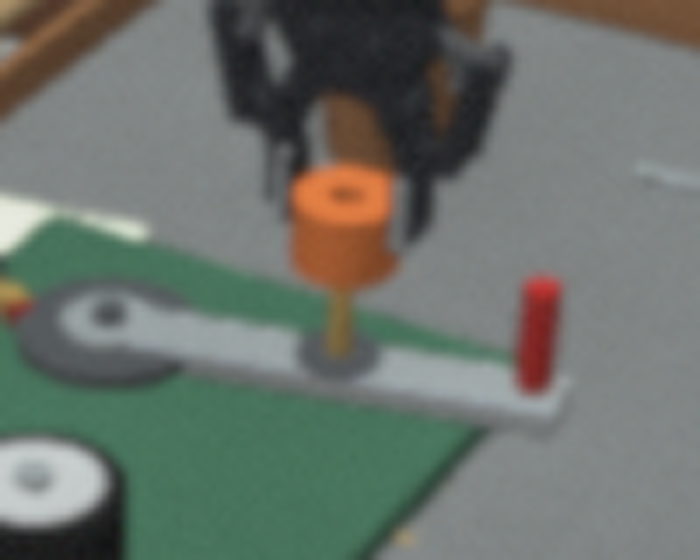

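Side crop: ring hole at (347,193), directly above the spindle (340,320) once the image lean is allowed for. I'll lower gently.

>>> step_arm(plan=[[0, 0, -0.4, 0, 0, 0, 1], [0, 0, -0.8, 0, 0, 0, 1], [0, 0, -1.1, 0, 0, 0, 1], [0, 0, -1.4, 0, 0, 0, 1], [0, 0, -1.7, 0, 0, 0, 1], [0, 0, -2, 0, 0, 0, 1], [0, 0, -2, 0, 0, 0, 1], [0, 0, -2, 0, 0, 0, 1]])

```text
t: 7.5
tcp_pos: [543.5, -183.7, 94.6]
tool_rot: [-2.211, -2.231, 0.0]
contact_force: [1.1, 0.5, -1.1]
finger_gap: 0.578
gripper_force: 41.9
```

It's on the spindle with no resistance. I'll lower it to the seat.

>>> step_arm(plan=[[0, 0, -0.5, 0, 0, 0, 1], [0, 0, -1, 0, 0, 0, 1], [0, 0, -1.5, 0, 0, 0, 1], [0, 0, -2, 0, 0, 0, 1], [0, 0, -2.4, 0, 0, 0, 1], [0, 0, -2.7, 0, 0, 0, 1], [0, 0, -2.7, 0, 0, 0, 1], [0, 0, -2.7, 0, 0, 0, 1]])

```text
t: 8.17
tcp_pos: [543.5, -183.7, 67.5]
tool_rot: [-2.211, -2.231, 0.0]
contact_force: [0.1, -1.3, -2.8]
finger_gap: 0.573
gripper_force: 41.9
```

>>> step_arm(plan=[[0, 0, -0.1, 0, 0, 0, 1], [0, 0, -0.1, 0, 0, 0, -1], [0, 0, -0.1, 0, 0, 0, -1], [0, 0, -0.1, 0, 0, 0, -1], [0, 0, -0.1, 0, 0, 0, -1], [0, 0, -0.1, 0, 0, 0, -1], [0, 0, -0.1, 0, 0, 0, -1], [0, 0, -0.1, 0, 0, 0, -1]])

```text
t: 8.83
tcp_pos: [543.6, -183.7, 66.9]
tool_rot: [2.211, 2.231, 0.0]
contact_force: [-0.1, 0.0, 0.0]
finger_gap: 0.999
gripper_force: 0.0
```

>>> step_arm(plan=[[0, 0, 1, 0, 0, 0, -1], [0, 0, 3, 0, 0, 0, -1], [0, 0, 6, 0, 0, 0, -1], [0, 0, 8, 0, 0, 0, -1], [0, 0, 9, 0, 0, 0, -1], [0, 0, 9, 0, 0, 0, -1], [0, 0, 9, 0, 0, 0, -1], [0, 0, 9, 0, 0, 0, -1]])

```text
t: 9.5
tcp_pos: [542.6, -183.2, 155.3]
tool_rot: [-2.21, -2.23, 0.001]
contact_force: [-0.8, 0.6, 0.1]
finger_gap: 1.001
gripper_force: 0.0
```

```bash
python3 - <<'E'
from h import *
s=robot.state();print(s["t"],np.round(s["tcp_pos"],1),np.round(s["joint_positions"],2),np.round(s["contact_force"],1))
c=cam("side"); save(c,"side6.png",(140,220,270,370),7)
E
```

```text
9.5 [ 542.6 -183.2  155.3] [-0.46  0.16  1.74  0.    1.24 -0.47] [-0.8  0.6  0.1]
```

View pics/side6.png

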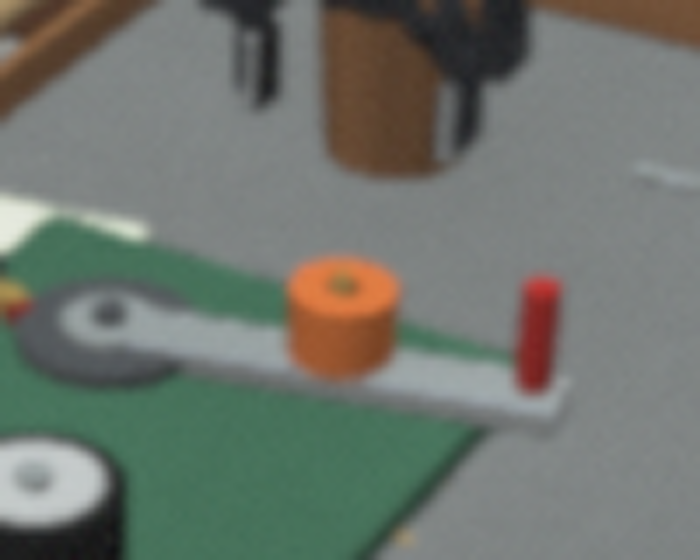

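Side crop: the wheel is seated flat on the flange (centre (343,320)) with the spindle tip in the hole at (343,287). The post is at about (457,-206): 89 mm from the spindle, as given. Next I'll turn and move over it.

>>> step_arm(plan=[[-1, -0.3, 0, 0, 0, -0.12, -1], [-2.2, -0.6, 0, 0, 0, -0.24, -1], [-3.4, -1, 0, 0, 0, -0.36, -1], [-4.6, -1.3, 0, 0, 0, -0.48, -1], [-5.8, -1.6, 0, 0, 0, -0.6, -1], [-7, -1.9, 0, 0, 0, -0.72, -1], [-8, -2.2, 0, 0, 0, -0.84, -1], [-8.5, -2.3, 0, 0, 0, -0.96, -1]])

```text
t: 10.22
tcp_pos: [456.6, -206.3, 154.9]
tool_rot: [-2.993, -0.948, 0.004]
contact_force: [-0.4, 0.0, 0.5]
finger_gap: 0.997
gripper_force: 0.0
```

>>> step_arm(plan=[[0, 0, 0, 0, 0, -0.12, -1], [0, 0, 0, 0, 0, -0.24, -1], [0, 0, 0, 0, 0, -0.36, -1], [0, 0, 0, 0, 0, -0.48, -1], [0, 0, 0, 0, 0, -0.6, -1], [0, 0, 0, 0, 0, -0.6, -1], [0, 0, 0, 0, 0, -0.6, -1], [0, 0, 0, 0, 0, -0.6, -1]], newtons=40)

```text
t: 10.88
tcp_pos: [458.1, -206.4, 155.9]
tool_rot: [-3.14, -0.036, 0.002]
contact_force: [-0.7, 0.5, -0.3]
finger_gap: 1.0
gripper_force: 0.0
```

>>> step_arm(plan=[[0, 0, -2, 0, 0, 0, -1], [0, 0, -4, 0, 0, 0, -1], [0, 0, -6, 0, 0, 0, -1], [0, 0, -7.5, 0, 0, 0, -1], [0, 0, -8.6, 0, 0, 0, -1], [0, 0, -8.6, 0, 0, 0, -1], [0, 0, -8.6, 0, 0, 0, -1], [0, 0, -8.6, 0, 0, 0, -1]])

```text
t: 11.55
tcp_pos: [459.2, -207.1, 71.7]
tool_rot: [3.141, 0.032, 0.002]
contact_force: [0.1, 1.0, 0.3]
finger_gap: 1.0
gripper_force: 0.0
```

>>> step_arm(plan=[[0, 0, 0, 0, 0, 0, 1], [0, 0, 0, 0, 0, 0, 1], [0, 0, 0, 0, 0, 0, 1], [0, 0, 0, 0, 0, 0, 1], [0, 0, 0, 0, 0, 0, 1], [0, 0, 0, 0, 0, 0, 1], [0, 0, 0, 0, 0, 0, 1], [0, 0, 0, 0, 0, 0, 1]])

```text
t: 12.22
tcp_pos: [458.7, -206.0, 71.2]
tool_rot: [-3.14, -0.031, -0.0]
contact_force: [-0.7, 5.4, 5.7]
finger_gap: 0.197
gripper_force: 38.9
```

>>> step_arm(plan=[[-0.2, 0.7, 0, 0, 0, 0, 1], [-0.3, 1.4, 0, 0, 0, 0, 1], [-0.5, 2.1, 0, 0, 0, 0, 1], [-0.6, 2.8, 0, 0, 0, 0, 1], [-0.6, 3.5, 0, 0, 0, 0, 1], [-0.7, 4.2, 0, 0, 0, 0, 1], [-0.7, 4.9, 0, 0, 0, 0, 1], [-0.7, 4.9, 0, 0, 0, 0, 1]])

```text
t: 12.88
tcp_pos: [452.7, -158.4, 71.4]
tool_rot: [3.138, 0.032, 0.005]
contact_force: [3.4, -7.6, -2.5]
finger_gap: 0.198
gripper_force: 40.7
```

>>> step_arm(plan=[[0, 0.7, 0, 0, 0, 0, 1], [0, 1.4, 0, 0, 0, 0, 1], [0.1, 2.1, 0, 0, 0, 0, 1], [0.2, 2.8, 0, 0, 0, 0, 1], [0.3, 3.4, 0, 0, 0, 0, 1], [0.4, 4, 0, 0, 0, 0, 1], [0.5, 4.5, 0, 0, 0, 0, 1], [0.5, 4.5, 0, 0, 0, 0, 1]])

```text
t: 13.55
tcp_pos: [457.6, -114.2, 71.4]
tool_rot: [3.137, 0.033, 0.004]
contact_force: [2.0, -10.2, -1.8]
finger_gap: 0.193
gripper_force: 40.8
```

>>> step_arm(plan=[[0, 0.3, 0, 0, 0, 0, 1], [0.1, 0.6, 0, 0, 0, 0, 1], [0.1, 0.8, 0, 0, 0, 0, 1], [0.1, 0.9, 0, 0, 0, 0, 1], [0.1, 0.9, 0, 0, 0, 0, 1], [0.1, 0.9, 0, 0, 0, 0, 1], [0.1, 0.9, 0, 0, 0, 0, 1], [0.1, 0.9, 0, 0, 0, 0, 1]])

```text
t: 14.22
tcp_pos: [459.4, -106.4, 71.4]
tool_rot: [3.136, 0.031, 0.007]
contact_force: [5.6, -10.8, -7.0]
finger_gap: 0.198
gripper_force: 40.5
```

```bash
python3 - <<'E'
from h import *
s=robot.state();print(s["t"],np.round(s["tcp_pos"],1),np.round(s["contact_force"],1),s["gripper_force"],s["finger_gap"])
c=cam("side"); save(c,"side7.png",(130,230,250,380),5)
E
```

```text
14.2167 [ 459.4 -106.4   71.4] [  5.6 -10.8  -7. ] 40.499088764190674 0.19828503883851123
```

View pics/side7.png

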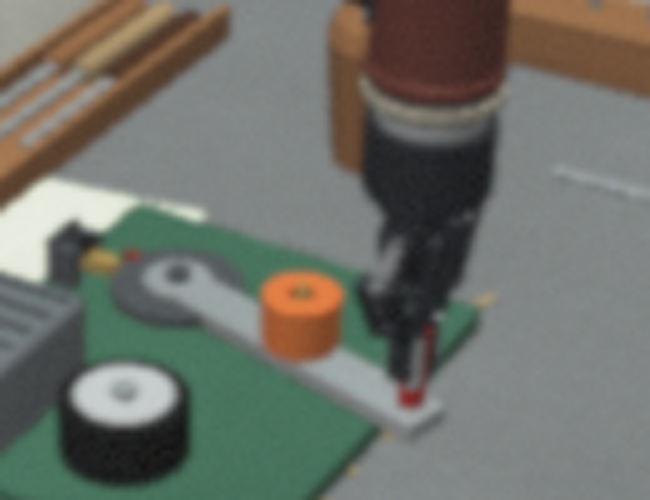

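Side crop: arm swung to about 0.5 rad with the post gripped at (410,370) and the wheel seated and untouched at (302,315). TCP travel is 99.6 mm in y, against 98.7 mm expected at the stop. I'll hand it in.

```bash
python3 -c "
from cell import robot
print(robot.sign_off()); s=robot.state(); print(s['t'],s['tcp_pos'],s['contact_force'])"
```

```text
the job is handed in; nothing more can be done
None
the job is handed in; nothing more can be done
```

I fitted the leftmost orange idler fully down on the spindle and let it go. I then swung the tensioner arm by its red post to its stop (about 0.50 rad, estimated from the tool's travel) and handed the job in while still holding it there; the hand-in returned no verdict.

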